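Centre the egg cup on its stand

TASK

The egg cup was set down near the edge of its round wooden stand with a boiled egg sitting loose in it. Nudge the cup gently with the outside of the fingertips, in light taps or slow pushes against its side, until it stands upright in the middle of the stand with the egg still in it, then leave it alone. Do not pinch, straddle or lift the cup, do not touch the egg, and leave the stand and the other things where they are.

Things in the scene. Friction and masses are not known exactly. Their poses are not given: they have to be found in the camera images.
- stand: round turned wooden serving stand, loose but heavy (about 0.9 kg), 110 mm across its flat plain top and 30 mm high, narrower foot; origin at the centre of its underside, z up
- stand_top (a point): centre of the stand's flat top, 30 mm above its underside: where the middle of the cup belongs
- egg_cup: small round white ceramic egg cup, no handle, 0.1 to 0.17 kg, loose on the stand; 34 mm high, belly 48 mm across between 13 and 24 mm above its underside, rim 45 mm across, narrow foot 36 mm across, so it tips if it is hit hard or high and slides if pushed slowly at the belly; with the egg in it the top is 73 mm above its underside; it starts 20 to 33 mm off the stand's centre, in any direction; origin at the centre of its underside, z up
- cup_rim (a point): centre of the cup's rim, 34 mm above its underside
- egg: light brown hen's egg, 42 mm across and 55 mm long, 58 g, loose in the cup, standing on its blunt end on the cup's rim and sticking out 39 mm above the rim; origin at its widest level, 9 mm above the cup's rim, z along its length
- salt_shaker: salt shaker, clear and grey, 44 mm across, 90 mm high, loose bystander to the left of the stand; origin under its centre
- jam_jar: jam jar, 68 mm across, 84 mm high, loose bystander to the left of and nearer than the stand; origin under its centre
- teaspoon: metal teaspoon 130 x 26 x 11 mm lying in front of the stand, loose bystander; origin under its centre, x along its length
- egg_box: closed grey egg box 106 x 156 x 72 mm, loose bystander behind the stand to the right; origin under its centre

How it is judged:
By the outcome, as a careful person would: the job done as asked, in the order asked, and still so for the second after the job is handed in, with the robot touching nothing.
It also fails if it takes over 51 s, if anything falls off the work surface, if the arm or the gripper's body presses on something with over 40 N, if the wrist force passes 120 N, or if a joint passes its speed limit or range.

ROBOT

A 7-joint arm with a two-finger parallel gripper is mounted at the origin on a cart in front of the work surface, level with it; the furniture and walls round the work are solid. World frame = base frame: x ahead of the robot, y to its left, z up, the work surface at z = 0. Lengths are in m, angles in degrees, forces in N, time in s.
With the tool pointing down it reaches from about 0.4 to 0.875 m from the base axis. Payload 6.5 kg.
Tool frame: the origin (TCP) lies on the front face of the gripper's body, between the roots of the fingers; the fingertips stand 73 mm ahead of it and the grasp point (between the pads) lies 54 mm ahead of it (r.hold_point_z is the distance from the TCP to the grasp point, in m); z points along the fingers, y is the line along which they close (so a half turn about z gives the same grasp; the last joint's range is limited). The gripper opens to 85 mm and grips with 20 to 120 N. Pads are 22 mm wide; open, the fingers measure 114 mm over their backs; the gripper's body (76 mm by 85 mm) begins 54 mm behind the grasp point. The pads swing forward as they close: fully open they stand 13 mm farther back than shut.
Start: joints at [-68.595, 30.733, -0.252, 88.115, 0.149, 61.152, -4.079], TCP at [0.277, 0.588, 0.304] pointing down, gripper open.
Joint ranges: [-154.64, 154.64], [-21.42, 123.67], [-72.66, 72.17], [13.99, 137.28], [-74.86, 254.86], [10.95, 109.41], [-158.01, 158.01]. Speed limits (degrees/s): [136.94, 136.94, 180, 180, 180, 180, 180].

INTERFACE

Orientations are given as [roll, pitch, yaw] about the fixed x, y, z axes, in that order (R = Rz(yaw) Ry(pitch) Rx(roll)).
In Python, from station import r gives the robot as it stands.
- The arm moves only by the tool drive_tool, never from a script. Its argument "increments" is a list of rows, each a list of 3 entries, a list of its own where there are three numbers: the shift along the tool's x, y, z in units of 25 cm (1.0 is 25 cm), then the turn, a rotation vector about the tool's x, y, z in units of 90 degrees (1.0 is 90 degrees), then the closure in counts, from 0 (fully open) to 255 (shut). A call has 1 to 20 rows; each row is the pose to reach, as a shift and turn from the pose commanded when the call began, along the tool's axes at that moment; what a row does not reach only later rows make up. A row lasts 1/10 s, in which the tool goes at most 50 mm and 8.59 degrees, less where a joint would pass 70% of its speed; a pose out of reach is approached as far as the arm can. A call with a number of a shift or a turn outside -1 to 1 is refused whole. A call with a gripper value outside its range is refused whole. The fingers move at their own pace and stop on an object; "newtons" is the grip in N (left out, the last holds). Time passes only in rows, so rows that repeat a pose let the fingers close. It gives the time, the measured TCP pose, the force, the opening and the grip force at its end, in the units of the state.
- r.sense(): the state, without advancing time (a new reading comes with each control period).
- r.capture(name): name is "scene" or "top"; returns the picture (400x640x3 uint8, red, green, blue); there is no depth.
- r.calibration(name): a dict with "fov_y" (degrees; the focal length in pixels is half the picture's height over the tangent of half this angle, whatever the lens; pixels are square), "cx", "cy" (the principal point, pixels), "view" (4x4, takes a point from world to camera coordinates). Camera axes: x right, y up, looking along -z (the intrinsics and any distortion apply to the point x, -y, -z); pixel columns grow to the right and rows downward; lengths in m; the calibration is good to about 2 mm. A picture is of the moment at which its call begins. calibration takes no time and is no camera call.
- r.close_job(): hands the job in; it is judged then, once.
The state is a dict: "clock": time; "q": joint angles; "qvel": joint speeds; "tau": joint torques, N m; "ee_pos": TCP position; "orientation": TCP orientation; "force": force on the tool from outside, world axes, zero at the start; "ft_torque": the same for the moment, N m; "finger_gap": finger opening in m; "finger_force": force on a finger pad.
Only numpy, scipy, OpenCV 4.12 (cv2) and the standard library are available. Lean on these libraries where they do the work, as an engineer would, in place of code of your own. Each camera call takes 0.05 s, during which the arm holds its last target. There are 200 camera calls.

## Working session

There is one attempt and no reset: what is moved stays moved. The work goes in short steps, Python scripts to look and compute and a tool call to move; the robot and the scene stay as the last step left them, time stands still between calls to the robot, and variables do not carry over. Pictures are saved under pics/ and viewed, at most 10 in all, crops included, and the job is handed in when it is done.

Besides the shell and the picture viewer there is one more tool, called after ">>>" as name(argument=value, ...) on one line, values as JSON. drive_tool: Moves the arm, as the interface text tells. Its arguments: {"type":"object","properties":{"increments":{"type":"array","items":{"type":"array"}},"newtons":{"type":"number"}},"required":["increments"]}

```bash
mkdir -p pics; python3 - <<'E'
from station import r
import cv2
for n in ["scene","top"]:
    im=r.capture(n); cv2.imwrite(f"pics/{n}0.png",im[:,:,::-1])
    c=r.calibration(n); print(n,c)
s=r.sense(); print(s["clock"],s["ee_pos"],s["orientation"],s["finger_gap"],s["force"])
E
```

```text
scene {'fov_y': 53.61893319847845, 'cx': 321.597017518621, 'cy': 203.76886761015317, 'view': array([[ 0.86053899, -0.50937657, -0.00285783, -0.38810191],
       [ 0.32736501,  0.54873354,  0.76923576, -0.32086916],
       [-0.39026248, -0.66289291,  0.63895867, -0.57139917],
       [ 0.        ,  0.        ,  0.        ,  1.        ]])}
top {'fov_y': 48.740948980334984, 'cx': 325.271039922761, 'cy': 194.95356755483687, 'view': array([[-0.03479713, -0.99936942,  0.00706505,  0.16973771],
       [ 0.97278186, -0.03224916,  0.22946772, -0.56159198],
       [-0.22909519,  0.01485757,  0.97329063, -0.90441852],
       [ 0.        ,  0.        ,  0.        ,  1.        ]])}
0.1 [0.27654554 0.58771895 0.30309765] [-1.79907760e+02  6.73809406e-03  1.54803527e+02] 0.08529709522308478 [-0.18930128 -0.20554289  0.19738477]
```

View pics/scene0.png

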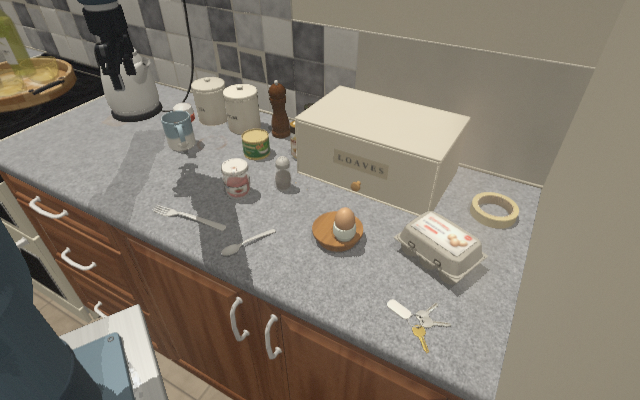

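View pics/top0.png

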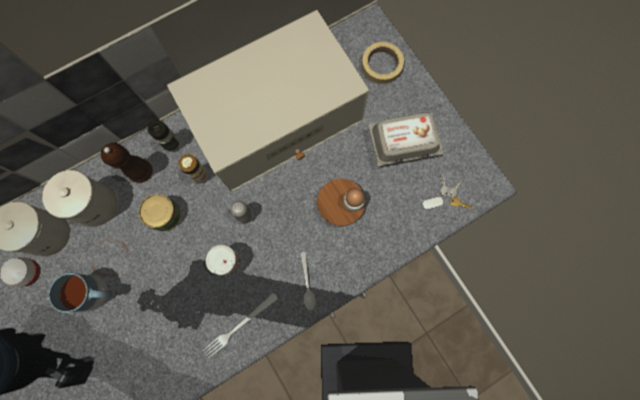

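The scene view shows the stand at about (338,232) with the cup to its right at (345,230). The top view shows the stand at about (341,202) with the cup at (354,199). Next I segment both and fit.

```bash
cat > h.py <<'E'
import numpy as np, cv2
from station import r
def K(n):
    c=r.calibration(n); f=200/np.tan(np.radians(c["fov_y"]/2)); return c,f
def proj(n,P):
    c,f=K(n); P=np.atleast_2d(P); q=P@c["view"][:3,:3].T+c["view"][:3,3]
    return np.c_[c["cx"]+f*q[:,0]/-q[:,2], c["cy"]-f*q[:,1]/-q[:,2]]
def back(n,uv,z):
    c,f=K(n); R=c["view"][:3,:3]; t=c["view"][:3,3]; o=-R.T@t
    uv=np.atleast_2d(uv); d=np.c_[(uv[:,0]-c["cx"])/f,-(uv[:,1]-c["cy"])/f,-np.ones(len(uv))]@R
    return o+d*((z-o[2])/d[:,2])[:,None]
def circ(x,y,z,rad):
    a=np.linspace(0,2*np.pi,73); return np.c_[x+rad*np.cos(a),y+rad*np.sin(a),0*a+z]
def overlay(n,im,circles,c,half,name,k=8):
    u,v=c; crop=im[v-half:v+half,u-half:u+half,::-1]
    o=cv2.resize(crop,None,fx=k,fy=k,interpolation=cv2.INTER_CUBIC)
    for C,col in circles:
        p=((proj(n,C)-[u-half,v-half]+.5)*k).astype(np.int32); cv2.polylines(o,[p],True,col,1)
    return o
E
python3 - <<'E'
from h import *
out=[]
for n,c in [("scene",(338,228)),("top",(343,202))]:
    im=r.capture(n); hsv=cv2.cvtColor(im,cv2.COLOR_RGB2HSV)
    u,v=c
    st=back(n,[(338,231)] if n=="scene" else [(341,202)],.03)[0]; 
    print(n,"stand",st)
    eg=back(n,[(345,219)] if n=="scene" else [(355,198)],.073)[0]; print("egg",eg)
    out.append(overlay(n,im,[],c,35,""))
cv2.imwrite("pics/c1.png",np.hstack(out)[:, :]) if 0 else cv2.imwrite("pics/c1.png",cv2.resize(np.hstack(out),(800,400)))
# check distortion / calib: salt shaker, egg box positions in both
E
```

```text
scene stand [0.55460841 0.10657768 0.03      ]
egg [0.56067613 0.09151711 0.073     ]
top stand [0.55761187 0.11494802 0.03      ]
egg [0.55614195 0.08634729 0.073     ]
```

View pics/c1.png

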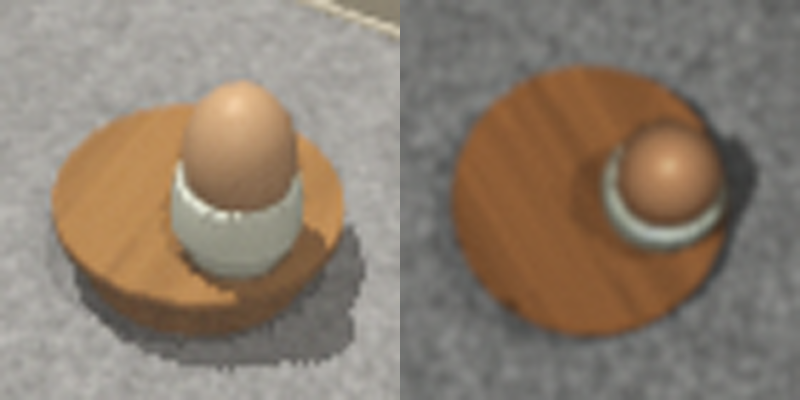

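```bash
python3 - <<'E'
from h import *
from scipy.optimize import least_squares as ls
S=70/400
sc=lambda x,y:(303+x*S-.5,193+y*S-.5); tp=lambda x,y:(308+(x-400)*S-.5,167+y*S-.5)
def ext(n,C):
    p=proj(n,C); return np.r_[p.min(0),p.max(0)]
st={"scene":np.r_[sc(52,103),sc(345,305)],"top":np.r_[tp(452,65),tp(726,336)]}
for n in st:
    f=ls(lambda p:ext(n,circ(p[0],p[1],.03,.055))-st[n],[.556,.11]); print(n,"stand",f.x,f.fun)
# cup/egg
f=ls(lambda p:ext("top",circ(p[0],p[1],.073,.021))-np.r_[tp(615,122),tp(722,228)],[.556,.09]);print("egg top",f.x,f.fun)
f=ls(lambda p:ext("top",circ(p[0],p[1],.064,.0225))[[0,2,3]]-np.r_[tp(603,0)[0],tp(722,248)],[.556,.09]);print("rim top",f.x,f.fun)
def pr(p):
    b=ext("scene",circ(p[0],p[1],.049,.024)); ft=ext("scene",circ(p[0],p[1],.030,.018))
    return np.r_[b[0],b[2],ft[3]]-np.r_[sc(171,0)[0],sc(303,0)[0],sc(0,279)[1]]
f=ls(pr,[.556,.09]);print("cup scene",f.x,f.fun)
# bystanders
print("salt top z.09",back("top",(239,209),.09),"jar",back("top",(221,260),.084),"box",back("top",[(372,128),(432,113),(440,152),(376,163)],.05),"spoon",back("top",[(304,253),(310,308)],.005))
print("loaves low edge",back("top",[(232,188),(366,92)],.0), "edge",back("top",[(290,343),(514,190)],0))
E
```

```text
scene stand [0.55924192 0.11707852] [-0.07391242  0.05849231  0.0736351  -0.05764516]
top stand [0.55929604 0.11582382] [-0.25255429  0.04374002  0.25285394 -0.04795086]
egg top [0.55823957 0.08736022] [-0.28549897 -0.13403422  0.28556553  0.12846108]
rim top [0.55416304 0.08922561] [ 0.15873595 -0.15875094  0.00171626]
cup scene [0.55795641 0.08975135] [-0.08321704  0.08306545 -0.00527395]
salt top z.09 [[0.53659446 0.33457233 0.09      ]] jar [[0.43110373 0.37187583 0.084     ]] box [[ 0.72597681  0.03673305  0.05      ]
 [ 0.75877121 -0.10565054  0.05      ]
 [ 0.6626271  -0.11530913  0.05      ]
 [ 0.64115316  0.03265296  0.05      ]] spoon [[0.44780109 0.20245553 0.005     ]
 [0.32676754 0.19212868 0.005     ]]
loaves low edge [[0.60631241 0.36812693 0.        ]
 [0.8414821  0.03931776 0.        ]] edge [[ 0.25454078  0.23765966  0.        ]
 [ 0.57951031 -0.29585724  0.        ]]
```

>>> drive_tool(increments=[[[-0.95,-0.64,0],[0,0,-0.28],255],[[-0.95,-0.64,0],[0,0,-0.28],255],[[-0.95,-0.64,0],[0,0,-0.28],255],[[-0.95,-0.64,0],[0,0,-0.28],255],[[-0.95,-0.64,0],[0,0,-0.28],255],[[-0.95,-0.64,0],[0,0,-0.28],255],[[-0.95,-0.64,0],[0,0,-0.28],255],[[-0.95,-0.64,0],[0,0,-0.28],255],[[-0.95,-0.64,0],[0,0,-0.28],255]], newtons=20)

```text
clock: 1.1
ee_pos: [0.4226, 0.3436, 0.3039]
orientation: [180.0, -0.0, -179.9]
force: [-1.0, 0.7, -0.1]
finger_gap: 0.0002
finger_force: 0.0
```

>>> drive_tool(increments=[[[-0.54,-1,0],[0,0,0],255],[[-0.54,-1,0],[0,0,0],255],[[-0.54,-1,0],[0,0,0],255],[[-0.54,-1,0],[0,0,0],255],[[-0.54,-1,0],[0,0,0],255],[[-0.54,-1,0],[0,0,0],255],[[-0.54,-1,0],[0,0,0],255],[[-0.54,-1,0],[0,0,0],255]])

```text
clock: 1.9
ee_pos: [0.5585, 0.0934, 0.3036]
orientation: [180.0, -0.0, -180.0]
force: [-0.6, -0.1, 0.2]
finger_gap: -0.0002
finger_force: 0.0
```

>>> drive_tool(increments=[[[0,-0.15,0],[-0.06,0,0],255],[[0,-0.3,0],[-0.11,0,0],255],[[0,-0.3,0.15],[-0.11,0,0],255],[[0,-0.3,0.3],[-0.11,0,0],255],[[0,-0.3,0.45],[-0.11,0,0],255],[[0,-0.3,0.57],[-0.11,0,0],255],[[0,-0.3,0.57],[-0.11,0,0],255]])

```text
clock: 2.6
ee_pos: [0.5556, 0.0202, 0.1578]
orientation: [170.0, -0.5, -179.8]
force: [-0.4, 0.5, -0.2]
finger_gap: 0.0
finger_force: 0.0
```

```bash
python3 - <<'E'
from h import *
o=[]
for n,c in [("scene",(345,215)),("top",(350,202))]:
    o.append(overlay(n,r.capture(n),[],c,40,""))
cv2.imwrite("pics/c2.png",cv2.resize(np.hstack(o),(800,400)))
s=r.sense();print(s["ee_pos"],s["orientation"])
E
```

```text
[0.55856608 0.01936045 0.1618887 ] [ 1.70039281e+02 -2.47276456e-02 -1.79838848e+02]
```

View pics/c2.png

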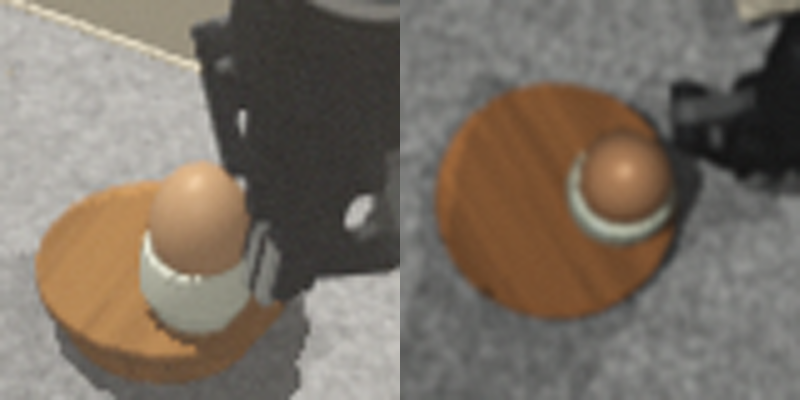

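```bash
python3 - <<'E'
from h import *
T=np.array([.5585,.0194,.1619]); a=np.radians(10)
for L in (.060,.073,.086):
  for dy in (.0145,-.0145):
    P=[T+[dx,dy*np.cos(a)+L*np.sin(a),-L*np.cos(a)+dy*np.sin(a)] for dx in(-.011,.011)]
    print(L,dy,P[0],"scene crop",((proj("scene",P)+.5-[305,175])*5).round(),"top",((proj("top",P)+.5-[310,162])*5+[400,0]).round())
E
```

```text
0.06 0.0145 [0.5475     0.0440986  0.10532943] scene crop [[245. 243.]
 [293. 223.]] top [[735. 182.]
 [731. 131.]]
0.06 -0.0145 [0.5475     0.01553918 0.10029364] scene crop [[288. 298.]
 [336. 277.]] top [[801. 183.]
 [797. 132.]]
0.073 0.0145 [0.5475     0.04635603 0.09252693] scene crop [[240. 264.]
 [287. 244.]] top [[726. 189.]
 [723. 139.]]
0.073 -0.0145 [0.5475     0.0177966  0.08749114] scene crop [[282. 319.]
 [330. 298.]] top [[791. 189.]
 [788. 140.]]
0.086 0.0145 [0.5475     0.04861346 0.07972443] scene crop [[235. 285.]
 [282. 265.]] top [[717. 196.]
 [714. 146.]]
0.086 -0.0145 [0.5475     0.02005403 0.07468863] scene crop [[277. 339.]
 [324. 318.]] top [[781. 196.]
 [778. 147.]]
```

The bulging knuckles sit close to the egg along the closing axis. I'll turn the tool a quarter turn and push with the narrow side of the closed fingertips, tilted tip-first.

```bash
python3 - <<'E'
from h import *
from scipy.spatial.transform import Rotation as R
s=r.sense();print(s["q"])
Rc=R.from_euler("xyz",s["orientation"],degrees=True)
for yaw in(90,-90):
    Rt=R.from_euler("x",15,degrees=True)*R.from_euler("xyz",[180,0,yaw],degrees=True)
    print(yaw,((Rc.inv()*Rt).as_rotvec(degrees=True)/90).round(3), Rt.as_matrix().round(3).tolist())
d=np.array([.5585,-.02,.19])-s["ee_pos"]; print((Rc.inv().apply(d)/.25).round(3))
E
```

```text
[-1.93343994e+00  3.35369797e+01  1.81586156e-03  1.07746142e+02
 -1.57726653e+01  3.95058002e+01  1.00496487e+02]
90 [-0.045  0.043  1.001] [[0.0, 1.0, 0.0], [0.966, -0.0, 0.259], [0.259, 0.0, -0.966]]
-90 [-0.043 -0.044 -0.998] [[0.0, -1.0, -0.0], [-0.966, -0.0, 0.259], [-0.259, 0.0, -0.966]]
[ 0.001 -0.136 -0.138]
```

>>> drive_tool(increments=[[[0,-0.136,-0.138],[0,0,0],255],[[0,-0.136,-0.138],[-0.045,0.043,1.0],255],[[0,-0.136,-0.138],[-0.045,0.043,1.0],255],[[0,-0.136,-0.138],[-0.045,0.043,1.0],255],[[0,-0.136,-0.138],[-0.045,0.043,1.0],255],[[0,-0.136,-0.138],[-0.045,0.043,1.0],255],[[0,-0.136,-0.138],[-0.045,0.043,1.0],255],[[0,-0.136,-0.138],[-0.045,0.043,1.0],255],[[0,-0.136,-0.138],[-0.045,0.043,1.0],255],[[0,-0.136,-0.138],[-0.045,0.043,1.0],255],[[0,-0.136,-0.138],[-0.045,0.043,1.0],255],[[0,-0.136,-0.138],[-0.045,0.043,1.0],255],[[0,-0.136,-0.138],[-0.045,0.043,1.0],255]])

```text
clock: 4.0
ee_pos: [0.5597, -0.021, 0.1918]
orientation: [179.7, -15.0, 90.1]
force: [0.4, -0.1, -1.0]
finger_gap: -0.0001
finger_force: 0.0
```

>>> drive_tool(increments=[[[0.015,-0.004,0.085],[0,0,0],255],[[0.03,-0.004,0.17],[0,0,0],255],[[0.044,-0.004,0.26],[0,0,0],255],[[0.057,-0.004,0.342],[0,0,0],255],[[0.057,-0.004,0.342],[0,0,0],255],[[0.057,-0.004,0.342],[0,0,0],255]])

```text
clock: 4.6
ee_pos: [0.5585, 0.0139, 0.1118]
orientation: [179.8, -15.0, 90.1]
force: [0.3, -0.7, 0.8]
finger_gap: 0.0002
finger_force: 0.0
```

```bash
python3 - <<'E'
from h import *
s=r.sense();print(s["ee_pos"],s["orientation"],s["force"])
o=[]
T=s["ee_pos"]; a=np.radians(15)
def box(L,h=.011,w=.0145):
    f=lambda x,d:T+[d,x*np.cos(a)+L*np.sin(a),-L*np.cos(a)+x*np.sin(a)]
    return np.array([f(h,-w),f(h,w),f(-h,w),f(-h,-w)])
for n,c in [("scene",(345,215)),("top",(350,202))]:
    o.append(overlay(n,r.capture(n),[(box(.073),(0,255,0)),(box(.03),(255,255,0))],c,40,""))
cv2.imwrite("pics/c3.png",cv2.resize(np.hstack(o),(800,400),interpolation=cv2.INTER_AREA))
E
```

```text
[0.55846616 0.01389434 0.11181821] [179.79205604 -14.96601532  90.0802232 ] [ 0.32346138 -0.69417279  0.7544571 ]
```

View pics/c3.png

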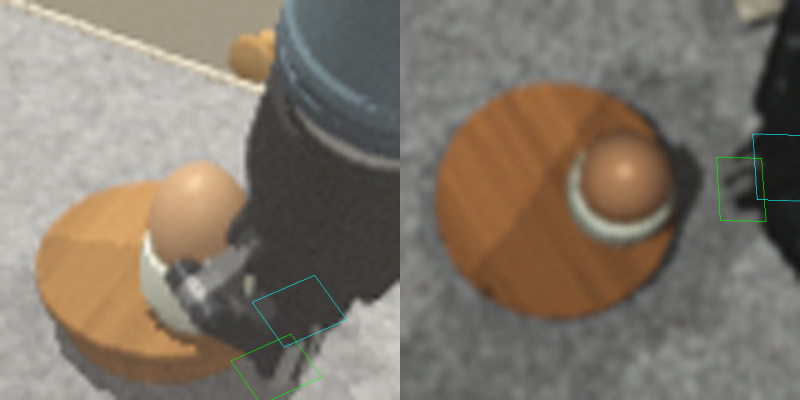

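>>> drive_tool(increments=[[[0.006,0,0.01],[0,0,0],255],[[0.013,0,0.012],[0,0,0],255],[[0.021,0,0.014],[0,0,0],255],[[0.029,0,0.016],[0,0,0],255],[[0.037,0,0.018],[0,0,0],255],[[0.045,0,0.02],[0,0,0],255],[[0.052,0,0.022],[0,0,0],255],[[0.056,0,0.023],[0,0,0],255],[[0.06,0,0.024],[0,0,0],255],[[0.064,0,0.025],[0,0,0],255],[[0.068,0,0.026],[0,0,0],255],[[0.072,0,0.027],[0,0,0],255],[[0.076,0,0.028],[0,0,0],255],[[0.08,0,0.029],[0,0,0],255]])

```text
clock: 6.1
ee_pos: [0.5577, 0.0349, 0.1088]
orientation: [179.9, -14.9, 89.9]
force: [-0.1, 0.1, 0.3]
finger_gap: -0.0003
finger_force: 0.0
```

```bash
python3 - <<'E'
from h import *
s=r.sense();print(s["ee_pos"],s["orientation"],s["force"])
o=[]
for n,c in [("scene",(345,215)),("top",(350,202))]:
    o.append(overlay(n,r.capture(n),[],c,40,""))
cv2.imwrite("pics/c4.png",cv2.resize(np.hstack(o),(800,400),interpolation=cv2.INTER_AREA))
E
```

```text
[0.55774945 0.03494101 0.10876033] [179.89798504 -14.94183691  89.94344918] [-0.08066527  0.10808127  0.32735419]
```

View pics/c4.png

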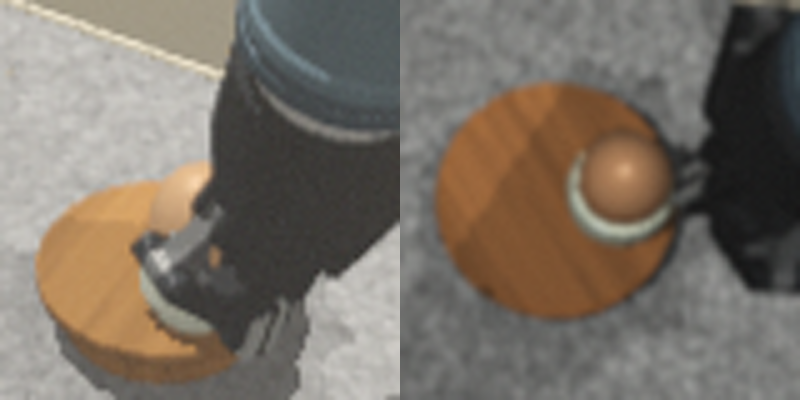

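>>> drive_tool(increments=[[[0.004,0,0.001],[0,0,0],255],[[0.008,0,0.002],[0,0,0],255],[[0.012,0,0.003],[0,0,0],255],[[0.016,0,0.004],[0,0,0],255],[[0.02,0,0.005],[0,0,0],255],[[0.024,0,0.006],[0,0,0],255],[[0.028,0,0.007],[0,0,0],255],[[0.032,0,0.009],[0,0,0],255],[[0.036,0,0.01],[0,0,0],255],[[0.04,0,0.011],[0,0,0],255]])

```text
clock: 7.2
ee_pos: [0.5579, 0.0452, 0.1087]
orientation: [179.9, -14.9, 89.9]
force: [0.5, -1.6, 0.3]
finger_gap: 0.0001
finger_force: 0.6
```

```bash
cat > trk.py <<'E'
from h import *
from scipy.optimize import least_squares as ls
ref=cv2.imread("pics/top0.png")[:,:,::-1]
def mask(im):
    # egg: bright, less saturated orange than wood
    h=cv2.cvtColor(np.ascontiguousarray(im),cv2.COLOR_RGB2HSV).astype(int)
    return h
def track():
    im=r.capture("top"); K=8
    up=lambda a:cv2.resize(np.ascontiguousarray(a),None,fx=K,fy=K,interpolation=cv2.INTER_CUBIC)
    t=up(ref[189:206,346:360]); s=up(im[175:220,322:372])
    m=cv2.matchTemplate(s,t,cv2.TM_CCOEFF_NORMED); _,v,_,p=cv2.minMaxLoc(m)
    d=np.array([p[0]/K+322-346,p[1]/K+175-189])
    t2=up(ref[182:222,316:334]); s2=up(im[177:227,311:339])
    m2=cv2.matchTemplate(s2,t2,cv2.TM_CCOEFF_NORMED); _,v2,_,p2=cv2.minMaxLoc(m2)
    d2=np.array([p2[0]/K-5,p2[1]/K-5])
    c0=proj("top",[.5578,.0885,.073])[0]
    w=back("top",c0+d,.073)[0]
    s=r.sense()
    print("px",d,v.__round__(3),"stand px",d2,round(v2,3),"egg",w.round(4),"to go",(np.array([.5593,.1165])-w[:2]).round(4),"tcp",s["ee_pos"].round(4),"F",s["force"].round(2),s["clock"])
    return im
if __name__=="__main__":
    import sys
    im=track()
    if len(sys.argv)>1:
        o=[overlay(n,r.capture(n),[],c,40,"") for n,c in [("scene",(345,215)),("top",(350,202))]]
        cv2.imwrite(sys.argv[1],cv2.resize(np.hstack(o),(800,400),interpolation=cv2.INTER_AREA))
E
python3 trk.py
```

```text
px [-4.375  0.625] 0.932 stand px [ 0.    -0.125] 0.9 egg [0.5567 0.0981 0.073 ] to go [0.0026 0.0184] tcp [0.5578 0.0455 0.1087] F [-0.02 -0.83 -0.05] 7.25
```

>>> drive_tool(increments=[[[0.004,0,0.001],[0,0,0],255],[[0.008,0,0.002],[0,0,0],255],[[0.012,0,0.003],[0,0,0],255],[[0.016,0,0.004],[0,0,0],255],[[0.02,0,0.005],[0,0,0],255],[[0.024,0,0.006],[0,0,0],255],[[0.028,0,0.007],[0,0,0],255],[[0.032,0,0.009],[0,0,0],255],[[0.036,0,0.01],[0,0,0],255],[[0.04,0,0.011],[0,0,0],255]])

```text
clock: 8.25
ee_pos: [0.5579, 0.0555, 0.1087]
orientation: [179.9, -14.9, 89.9]
force: [0.3, -1.1, 0.2]
finger_gap: -0.0005
finger_force: 0.8
```

```bash
python3 trk.py pics/c5.png
```

```text
px [-8.875  1.375] 0.899 stand px [ 0.125 -0.125] 0.903 egg [0.5554 0.1079 0.073 ] to go [0.0039 0.0086] tcp [0.5578 0.0558 0.1086] F [ 0.19 -1.06  0.51] 8.3
```

View pics/c5.png

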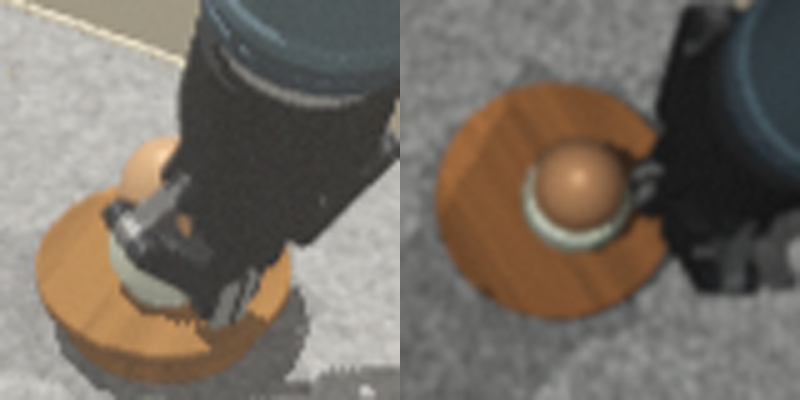

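>>> drive_tool(increments=[[[-0.012,0,-0.003],[0,0,0],255],[[-0.03,0,-0.008],[0,0,0],255],[[-0.048,0,-0.013],[0,0,0],255],[[-0.048,-0.03,-0.013],[-0.023,0,0.086],255],[[-0.048,-0.06,-0.013],[-0.046,0,0.172],255],[[-0.048,-0.114,-0.013],[-0.069,0,0.258],255],[[-0.048,-0.114,-0.013],[-0.069,0,0.258],255],[[-0.025,-0.114,-0.007],[-0.069,0,0.258],255],[[-0.025,-0.114,-0.007],[-0.069,0,0.258],255]])

```text
clock: 9.3
ee_pos: [0.5304, 0.0502, 0.1089]
orientation: [179.8, -15.0, 66.1]
force: [0.5, -0.3, -0.7]
finger_gap: 0.0001
finger_force: 0.0
```

```bash
python3 trk.py; python3 - <<'E'
from station import r
import numpy as np
from scipy.spatial.transform import Rotation as R
s=r.sense(); Rc=R.from_euler("xyz",s["orientation"],degrees=True); print(s["orientation"],Rc.as_matrix().round(3).tolist())
E
```

```text
px [-9.5    0.875] 0.949 stand px [-0.125 -0.125] 0.931 egg [0.5565 0.1092 0.073 ] to go [0.0028 0.0073] tcp [0.5304 0.0497 0.1088] F [-0.41 -0.79 -0.5 ] 9.35
[179.8300241  -15.02805834  66.10133267] [[0.391, 0.914, 0.108], [0.883, -0.406, 0.236], [0.259, 0.003, -0.966]]
```

>>> drive_tool(increments=[[[0.008,0,0.002],[0,0,0],255],[[0.016,0,0.004],[0,0,0],255],[[0.024,0,0.006],[0,0,0],255],[[0.032,0,0.009],[0,0,0],255],[[0.038,0,0.01],[0,0,0],255],[[0.042,0,0.011],[0,0,0],255],[[0.046,0,0.012],[0,0,0],255],[[0.05,0,0.013],[0,0,0],255],[[0.054,0,0.014],[0,0,0],255],[[0.058,0,0.015],[0,0,0],255],[[0.062,0,0.016],[0,0,0],255],[[0.066,0,0.018],[0,0,0],255],[[0.066,0,0.018],[0,0,0],255]])

```text
clock: 10.65
ee_pos: [0.5364, 0.0648, 0.1086]
orientation: [179.9, -15.0, 65.9]
force: [-1.1, -1.1, -0.2]
finger_gap: -0.0003
finger_force: 0.5
```

```bash
python3 trk.py pics/c6.png
```

```text
px [-12.      0.125] 0.895 stand px [-0.5   -0.125] 0.85 egg [0.5584 0.1146 0.073 ] to go [0.0009 0.0019] tcp [0.5363 0.0648 0.1086] F [-0.28 -0.81  0.33] 10.7
```

View pics/c6.png

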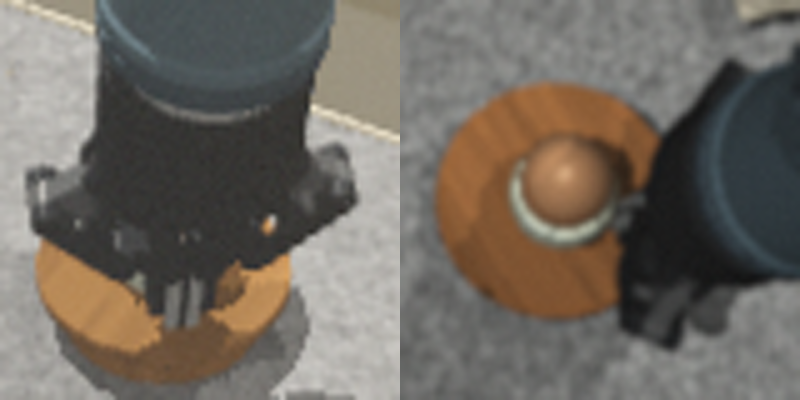

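>>> drive_tool(increments=[[[0.002,0,0],[0,0,0],255],[[0.004,0,0.001],[0,0,0],255],[[-0.004,0,-0.001],[0,0,0],255],[[-0.02,0,-0.005],[0,0,0],255],[[-0.06,0,-0.016],[0,0,0],255],[[-0.12,0,-0.032],[0,0,0],255],[[-0.24,0,-0.065],[0,0,0],255],[[-0.36,0,-0.1],[0,0,0],255],[[-0.36,0,-0.1],[0,0,0],255],[[-0.36,0,-0.1],[0,0,0],255]])

```text
clock: 11.8
ee_pos: [0.4977, -0.0216, 0.1095]
orientation: [179.9, -15.0, 65.8]
force: [-0.3, 0.6, 0.0]
finger_gap: 0.0
finger_force: 0.0
```

```bash
cat > chk.py <<'E'
import sys
from trk import *
track()
cs=[(circ(.5593,.1165,.03,.055),(0,255,0)),(circ(.5593,.1165,.049,.024),(255,255,0)),(circ(.5593,.1165,.073,.021),(255,0,255)),(circ(.5593,.1165,.03,.018),(0,0,255))]
o=[overlay(n,r.capture(n),cs,c,35,"") for n,c in [("scene",(338,225)),("top",(343,202))]]
cv2.imwrite(sys.argv[1],cv2.resize(np.hstack(o),(800,400),interpolation=cv2.INTER_AREA))
E
python3 chk.py pics/c7.png
```

```text
px [-12.125   0.375] 0.985 stand px [-0.625  0.   ] 0.888 egg [0.5578 0.1149 0.073 ] to go [0.0015 0.0016] tcp [ 0.4981 -0.0205  0.1095] F [0.56 1.43 0.35] 11.85
```

View pics/c7.png

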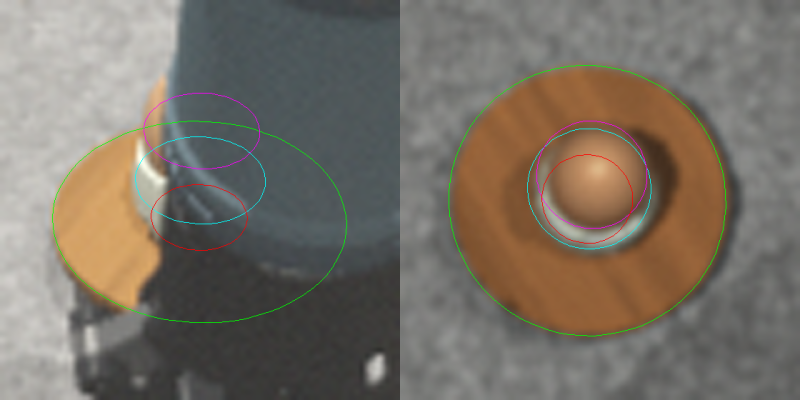

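>>> drive_tool(increments=[[[-0.1,0,-0.2],[0,0,0],255],[[-0.2,0,-0.4],[0,0,0],255],[[-0.3,0,-0.6],[0,0,0],255],[[-0.4,0,-0.6],[0,0,0],255],[[-0.5,0,-0.6],[0,0,0],255],[[-0.5,0,-0.6],[0,0,0],255],[[-0.5,0,-0.6],[0,0,0],255],[[-0.5,0,-0.6],[0,0,0],255]])

```text
clock: 12.75
ee_pos: [0.4333, -0.1645, 0.2218]
orientation: [179.9, -15.0, 66.0]
force: [-0.2, 0.3, -0.0]
finger_gap: -0.0004
finger_force: 0.0
```

```bash
python3 chk.py pics/c8.png
```

```text
px [-12.125   0.375] 0.984 stand px [-0.625  0.   ] 0.887 egg [0.5578 0.1149 0.073 ] to go [0.0015 0.0016] tcp [ 0.4333 -0.1645  0.2219] F [ 0.37  0.8  -0.16] 12.8
```

View pics/c8.png

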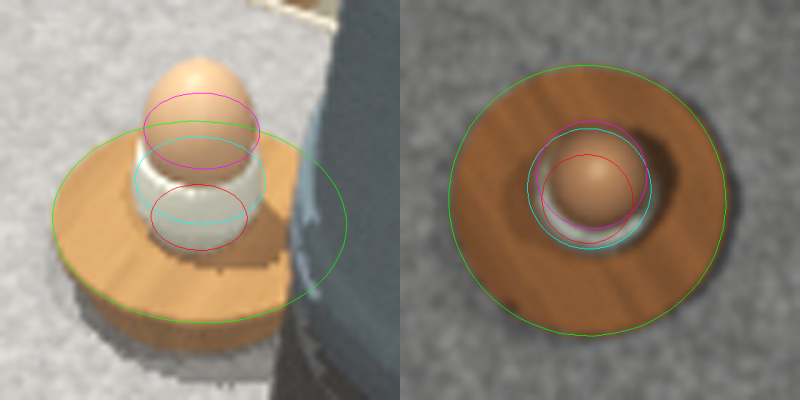

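The cup stands upright with the egg in it, and both views put it within about 2 mm of the stand's centre. The arm is clear of everything.

```bash
python3 -c "
from station import r
print(r.close_job())"
```

```text
the job is handed in; nothing more can be done
None
```

The egg cup stands upright within about 2 mm of the middle of the stand, by the camera images, with the egg still in it and the arm clear; the job was handed in at about 13 s, and no verdict was shown.

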